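# Stack the sample trays on their lugs

## Robot

A 6-joint arm with a two-finger parallel gripper is mounted at the origin on the work surface. World frame = base frame: x ahead of the robot, y to its left, z up, the work surface at z = 0. Lengths are in m, angles in rad, forces in N, time in s.
With the tool pointing down it reaches from about 0.35 to 0.85 m from the base axis. Payload 8.1 kg.
Tool frame: the origin (TCP) lies on the centre line of the jaws, within the pads' length; the fingertips stand 11 mm ahead of it and the grasp point (between the pads) lies 8 mm behind it; y points along the fingers, z is the direction in which the jaws open and shut, and the axes are right-handed (so a half turn about y gives the same grasp; the last joint's range is limited). The gripper opens to 93 mm and grips with 3 to 60 N. Pads are 15 mm wide; open, the fingers measure 128 mm over their backs; the gripper's body (75 mm by 188 mm) begins 65 mm behind the grasp point.
Start: joints at [1.117, 0.13, 1.488, -0, 1.523, -0.085], TCP at [0.216, 0.56, 0.23] pointing down, gripper open.
Joint ranges: [-2.96, 2.96], [-0.89, 2.26], [0.02, 2.5], [-1.34, 4.48], [0, 2.73], [-2.66, 2.66]. Speed limits (rad/s): [2.39, 2.39, 2.79, 3.14, 3.14, 3.14].

## Interface

Orientations are given as a unit quaternion [x, y, z, w].
In Python, from station import get_obs, capture, calibration, close_job, regions_of gives the robot as it stands. The module is installed in compiled form; this text tells all that it offers.
- The arm moves only by the shell command python3 -m crank 'ROWS'. ROWS is JSON, a list of rows, each a list of 3 entries, a list of its own where there are three numbers: the closure, from -1 (fully open) to 1 (shut), then the shift along the tool's x, y, z in cm, then the turn, a rotation vector about the tool's x, y, z in degrees. In form: [[hand, [dx, dy, dz], [ax, ay, az]], ...]. A call has exactly 8 rows; each row shifts and turns the commanded pose from where the row before left it, along the tool's axes as they then stand; what a row does not reach is not made up. A row lasts 1/8 s, in which the tool goes at most 62.5 mm and 10.7 degrees, less where a joint would pass 70% of its speed; a pose out of reach is approached as far as the arm can. A call is refused whole if a number of a shift passes 6.25 or a number of a turn 10.7, either way. A call with a gripper value outside its range is refused whole. The fingers move at their own pace and stop on an object; the grip force is fixed at half the most. Time passes only in rows, so rows that do not move let the fingers close, or fill a call up. It gives the time, the measured TCP pose, the force and the opening at its end, in the units of the state.
- get_obs(): the state, without advancing time (a new reading comes with each control period).
- capture(name): name is "scene" or "top" or "wrist"; returns the picture (420x560x3 uint8, blue, green, red); there is no depth.
- calibration(name): a dict with "intrinsics" (3x3 intrinsics, pixels), "dist_coeffs" ([k1, k2, p1, p2, k3] as OpenCV has them; the pictures are not rectified), "extrinsics" (4x4, takes a point from camera to world coordinates). Camera axes: x right, y up, looking along -z (the intrinsics and any distortion apply to the point x, -y, -z); pixel columns grow to the right and rows downward; lengths in m; the calibration is good to about 2 mm. A picture is of the moment at which its call begins: read the wrist's pose just before it. calibration takes no time and is no camera call; for the wrist camera it gives the pose at the moment of the call.
- close_job(): hands the job in, once; it reports no verdict.
Trained networks look in the newest picture that a camera, given by its name, has taken for a name from the list of things; names that differ only in an ending like _2 or _b are one class to them, and where a whole thing is asked for, a point or a joint stands for the part that bears it (a point fixed in the world has none). Each returns a list of dicts, best first, with "p" (0 to 1); they miss things now and then, are a little off and sometimes report something else, mostly with a low value. They report only what shows in the picture. A call takes as long as a camera call. They do not tell look-alikes from the thing itself.
- regions_of(camera, query): "region" (420x560 bool, what is visible of it) and "xy" ([column, row] in pixels, amid what is visible of it).
The state is a dict: "t": time; "joint_pos": joint angles; "dq": joint speeds; "tau": joint torques, N m; "position": TCP position; "orientation": TCP orientation; "contact_force": force on the tool from outside, world axes, zero at the start; "torque": the same for the moment, N m; "grip_width": finger opening in m.
Only numpy, scipy, OpenCV 4.12 (cv2) and the standard library are available. Lean on these libraries where they do the work, as an engineer would, in place of code of your own. Each camera call takes 0.05 s, during which the arm holds its last target. There are 200 camera calls.

## Task

Pack up the sample jars: stand the loose jar in the tray that already holds a jar, beside the other one, both upright on the tray's floor. Then pick up the empty tray and set it on top, turned end for end against the lower tray, so that it sits level and home on the lugs (stacked, not nested) with both jars shut in below. Set things down rather than dropping them, leave the lower tray about where it stands, and leave the wash bottle, the jar ring and the loose cap alone.

Things in the scene. Friction and masses are not known exactly. Their poses are not given: they have to be found in the camera images.
- tray_full: Lower tray: peach plastic stack-nest tray, open on top, 200 long (x) x 132 wide (y) x 76 high, floor 3 thick, 0.16 kg, loose on the table. Origin: centre of the underside, z up. Bottom 160 x 92, walls 2.5 thick slope out to 180 x 112 at height 50, above that an upright rim band. A jar stands in its rear half (about x=-33, y=0); free floor in the front half (about x=+28, y=0, floor 87 wide inside).
- tray_empty: Identical tray, empty, loose on the table; same origin, axes, sizes and lugs as the lower tray. Seated on the lower tray's lugs its x points opposite to the lower tray's x and its origin is 70 above the lower origin on the same vertical (within 3 of play). The same way round it would not stand on the lugs: it would drop past them and stop on the jar lids, 63 up, or nest at 26.
- tray_full_label (a point): Lower tray's front (+x) end, which has a label holder outside and one lug inside: the point 100 along its x, y=0, 63 up.
- tray_empty_label (a point): Empty tray's front (+x) end, which has a label holder outside and one lug inside: the point 100 along its x, y=0, 63 up.
- tray_full_rim (a point): Middle of the top edge of the lower tray's +y side rim (x=0, y=62, 76 up). See tray_empty_rim.
- tray_empty_rim (a point): Middle of the top edge of the empty tray's +y side rim (x=0, y=62, 76 up); the -y side is alike (y=-62). The rim band is 8 thick and 26 high with upright faces (y 58 to 66, heights 50 to 76), all round. It can be pinched from above, one finger inside, up to 22 deep: further down the sloping wall stands 4.5 further in.
- lug_front (a point): Lower tray: middle of the seat of the single front centre lug (x=76.5, y=0, 70 up). The seat is a ledge 44 wide, x from 70.5 to 83, 6 below the rim top, with an upstand behind it. Under each lug the end wall is recessed 20, so that a tray the same way round slides past.
- lug_rear (a point): Lower tray: seat of the left one of two rear corner lugs (x=-76.5, y=36, 70 up); the right one is at y=-36. Each a ledge from |y|=22 to 49, x from -70.5 to -83, with upstands behind and beside it that leave the upper tray's bottom 3 of play all round and lean back as a lead-in.
- jar_loose: Squat glass jar with a black screw lid, 60 high, 46 diameter, lid 48 diameter and 16 high, 0.12 kg; stands upright on the table outside the trays. Origin at the centre of its underside, z up.
- jar_in: A jar of the same kind, standing in the lower tray. Origin at the centre of its underside, z up.
- wash_bottle: White plastic wash bottle with bent spout, 68 diameter, 170 high, a bystander. Origin at the centre of its underside.
- jar_ring: Brass jar ring, 82 diameter, 13 high, lying flat, a bystander. Origin at the centre of its underside.
- jar_cap: Black cap, 62 diameter, 14 high, lying flat, a bystander. Origin at the centre of its underside.
Not all that is in view belongs to the job. What is shaped like the jar_loose but turquoise or yellow is not meant.

How it is judged:
On the way:
1. the loose jar stands in the lower tray, upright and let go, while the empty tray is still off it (x of jar_loose in the frame of tray_full between -0.075 and 0.075 m and y of jar_loose in the frame of tray_full between -0.05 and 0.05 m and z of jar_loose in the frame of tray_full below 0.012 m and angle between jar_loose's own z axis and vertical below 0.12 rad and contact force between the fingers and jar_loose below 0.1 N and horizontal distance between tray_empty and tray_full above 0.1 m), for 0.2 s.
At the end, for the whole second after the job is handed in: Both jars upright (0.12 rad) on the lower tray's floor; the empty tray at rest on its lugs, label ends opposite, axes within 0.08 rad, level within 0.035 rad, origin 70 mm (within 3) above the lower tray's and within 6 mm of it along and across; the lower tray flat on the table (x of jar_loose in the frame of tray_full between -0.075 and 0.075 m and y of jar_loose in the frame of tray_full between -0.05 and 0.05 m and z of each of jar_loose, jar_in in the frame of tray_full below 0.012 m and angle between each of jar_loose, jar_in's own z axis and vertical below 0.12 rad and x of jar_in in the frame of tray_full between -0.075 and 0.075 m and y of jar_in in the frame of tray_full between -0.05 and 0.05 m and z of tray_empty in the frame of tray_full between 0.067 and 0.073 m and x of tray_empty in the frame of tray_full between -0.006 and 0.006 m and y of tray_empty in the frame of tray_full between -0.006 and 0.006 m and x of tray_empty_label in the frame of tray_full below -0.09 m and angle between the x axis of tray_empty and the x axis of tray_full, either way round below 0.08 rad and angle between each of tray_empty, tray_full's own z axis and vertical below 0.035 rad and height (world z) of tray_full below 0.004 m and linear speed of each of tray_empty, tray_full below 0.02 m/s); the robot touches nothing.
It fails at once if the empty tray falls freely (over 0.6 m/s with no finger on it) (linear speed of tray_empty above 0.6 m/s and contact force between the fingers and tray_empty below 0.05 N).
It fails at once if the loose jar falls freely (over 0.6 m/s with no finger on it) (linear speed of jar_loose above 0.6 m/s and contact force between the fingers and jar_loose below 0.05 N).
It fails at once if the lower tray is shifted by more than 60 mm (distance of tray_full from where it was at the start of the episode above 0.06 m).
It fails at once if the wash bottle, jar ring or cap is shifted by more than 30 mm (distance of any of wash_bottle, jar_ring, jar_cap from where it was at the start of the episode above 0.03 m).
It also fails if it takes over 59 s, if anything falls off the work surface, if the arm or the gripper's body presses on something with over 40 N, if the wrist force passes 120 N, or if a joint passes its speed limit or range.

## Working session

There is one attempt and no reset: what is moved stays moved. The work goes in short steps, Python scripts to look and compute and a shell command to move; the robot and the scene stay as the last step left them, time stands still between calls to the robot, and variables do not carry over. Pictures are saved under pics/ and viewed, about 8 in all and at most 12, crops included, and the job is handed in when it is done.

```bash
mkdir -p pics; cat > h.py <<'E'
import numpy as np, cv2
from station import *
from scipy.spatial.transform import Rotation as R
def ray(cam,px,cal=None):
    c=cal or calibration(cam);K=np.array(c["intrinsics"]);d=np.array(c["dist_coeffs"]);T=np.array(c["extrinsics"])
    u=cv2.undistortPoints(np.array(px,float).reshape(-1,1,2),K,d).reshape(-1,2)
    v=np.c_[u[:,0],-u[:,1],-np.ones(len(u))]@T[:3,:3].T
    return T[:3,3],v
def atz(cam,px,z,cal=None):
    o,v=ray(cam,px,cal);return o+v*((z-o[2])/v[:,2:3])
def proj(cam,P,cal=None):
    c=cal or calibration(cam);K=np.array(c["intrinsics"]);d=np.array(c["dist_coeffs"]);T=np.array(c["extrinsics"])
    q=(np.array(P,float).reshape(-1,3)-T[:3,3])@T[:3,:3];q=q*[1,-1,-1]
    return cv2.projectPoints(q,np.zeros(3),np.zeros(3),K,d)[0].reshape(-1,2)
E
cat > a.py <<'E'
from h import *
np.set_printoptions(precision=4,suppress=True)
o=get_obs();print(o["position"],R.from_quat(o["orientation"]).as_matrix(),o["grip_width"])
for c in("top","scene"):
    im=capture(c);cv2.imwrite(f"pics/{c}0.png",im)
    print(c,np.array(calibration(c)["extrinsics"]))
    for q in("tray_full","tray_empty_label","tray_empty_rim","lug_front","lug_rear","jar_loose","wash_bottle","jar_ring","jar_cap"):
        for r in regions_of(c,q)[:5]: print(q,round(r["p"],2),np.round(r["xy"]),r["region"].sum(), atz(c,[r["xy"]],.06)[0] if c=="top" else "")
E
python3 a.py
```

```text
[0.216  0.5592 0.2286] [[ 0.9328 -0.0008  0.3605]
 [-0.3605 -0.0016  0.9328]
 [-0.0002 -1.     -0.0018]] 0.09286909877116867
top [[ 0.0277  0.9903 -0.1363  0.4373]
 [-0.9996  0.0288  0.0063  0.0004]
 [ 0.0101  0.1361  0.9906  1.2682]
 [ 0.      0.      0.      1.    ]]
tray_full 0.79 [203. 250.] 4772 [0.4885 0.176  0.06  ]
tray_empty_label 0.65 [364. 268.] 4985 [ 0.4577 -0.2032  0.06  ]
tray_empty_label 0.5 [201. 254.] 4717 [0.4795 0.1801 0.06  ]
tray_empty_label 0.37 [406. 158.] 947 [ 0.7248 -0.3031  0.06  ]
lug_front 0.68 [404. 157.] 879 [ 0.7264 -0.2985  0.06  ]
lug_front 0.57 [202. 249.] 4600 [0.4905 0.1773 0.06  ]
lug_rear 0.77 [204. 253.] 4703 [0.4816 0.1717 0.06  ]
jar_loose 0.87 [301. 210.] 334 [ 0.5899 -0.0525  0.06  ]
jar_loose 0.61 [311. 175.] 366 [ 0.6757 -0.0745  0.06  ]
jar_loose 0.54 [353. 174.] 376 [ 0.6802 -0.1748  0.06  ]
wash_bottle 0.63 [406. 158.] 861 [ 0.7253 -0.3028  0.06  ]
jar_ring 0.64 [270. 144.] 415 [0.7492 0.0272 0.06  ]
jar_cap 0.93 [177. 155.] 496 [0.715  0.2493 0.06  ]
scene [[ 0.7776 -0.3465  0.5247  1.1484]
 [ 0.6288  0.4372 -0.6431 -0.7078]
 [-0.0066  0.83    0.5578  0.6855]
 [ 0.      0.      0.      1.    ]]
tray_full 0.66 [298. 182.] 2942 
tray_full 0.31 [179. 248.] 4594 
tray_empty_label 0.81 [179. 248.] 4655 
tray_empty_rim 0.94 [180. 246.] 4633 
tray_empty_rim 0.37 [360. 270.] 457 
lug_front 0.88 [296. 183.] 2854 
lug_front 0.38 [238. 331.] 2541 
lug_rear 0.68 [298. 181.] 2871 
jar_loose 0.88 [290. 266.] 638 
jar_loose 0.87 [266. 288.] 746 
jar_loose 0.69 [284. 173.] 234 
jar_loose 0.67 [267. 245.] 602 
wash_bottle 0.57 [236. 332.] 2531 
jar_ring 0.64 [364. 270.] 476 
jar_cap 0.85 [385. 210.] 316
```

View pics/top0.png

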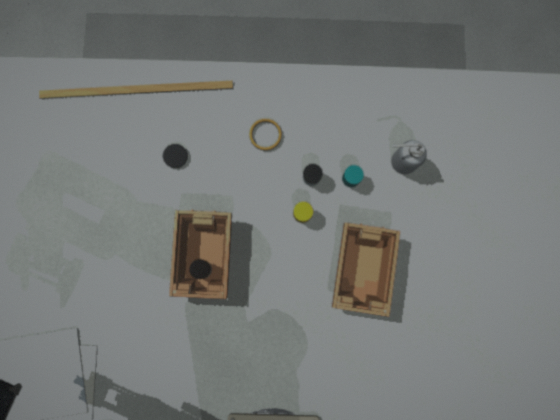

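View pics/scene0.png

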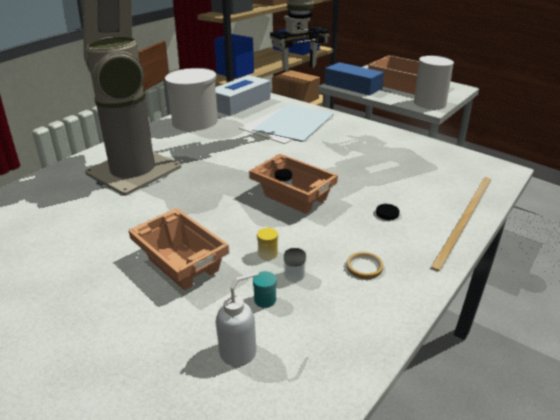

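Top view: the tray at (203,253) holds a jar (200,269), so it is the lower tray. The tray at (366,268) is empty. The single lug of each is at the top (row 217 and row 235), so both +x axes point away from the robot. Jar candidates are black-lidded (313,174), turquoise (353,175) and yellow (303,211). The black-lidded clear glass one fits. The flat black disc (176,155) is the cap. I'll confirm this in a crop and fit the trays.

```bash
cat >> h.py <<'E'
from scipy.optimize import minimize
def model():
    P=[]
    for x,y,z in((80,46,0),(90,56,50),(100,66,50),(100,66,76)):
        P+=[[sx*x,sy*y,z] for sx in(1,-1) for sy in(1,-1)]
    return np.array(P)/1000.
def hull(cam,x,y,a,cal,z=0,S=4):
    M=model();c,s=np.cos(a),np.sin(a)
    P=np.c_[x+c*M[:,0]-s*M[:,1],y+s*M[:,0]+c*M[:,1],M[:,2]+z]
    return cv2.convexHull((proj(cam,P,cal)*S).astype(np.float32))
def fit(mask_by_cam,x0):
    S=4;cals={c:calibration(c) for c in mask_by_cam};ms={c:cv2.resize(m.astype(np.uint8),None,fx=S,fy=S,interpolation=cv2.INTER_LINEAR)for c,m in mask_by_cam.items()}
    def f(p):
        e=0
        for c,m in ms.items():
            b=np.zeros_like(m);cv2.fillConvexPoly(b,hull(c,p[0],p[1],p[2],cals[c]).astype(np.int32),1)
            e+=(b!=m).sum()/m.sum()
        return e
    p=np.array(x0)
    sx=np.vstack([p,p+[.01,0,0],p+[0,.01,0],p+[0,0,.08]])
    r=minimize(f,p,method="Nelder-Mead",options=dict(initial_simplex=sx,xatol=1e-5,fatol=1e-5,maxiter=200))
    return r.x,r.fun
def traymask(im,near):
    hsv=cv2.cvtColor(im,cv2.COLOR_BGR2HSV)
    m=((hsv[...,0]<22)&(hsv[...,1]>75)).astype(np.uint8)
    n,l,st,_=cv2.connectedComponentsWithStats(m)
    w=np.zeros_like(m);cv2.circle(w,near,40,1,-1)
    k=max(range(1,n),key=lambda i:(w[l==i].sum()))
    h=cv2.convexHull(np.argwhere(l==k)[:,::-1].astype(np.int32));o=np.zeros_like(m);cv2.fillConvexPoly(o,h,1)
    return o
E
cat > b.py <<'E'
from h import *
np.set_printoptions(precision=4,suppress=True)
T=cv2.imread("pics/top0.png");Sc=cv2.imread("pics/scene0.png")
for n,pt,ps,x0 in(("full",(203,253),(296,183),(.48,.178,0)),("empty",(366,268),(179,248),(.455,-.205,-.1))):
    mt,m2=traymask(T,pt),traymask(Sc,ps)
    print(n,mt.sum(),m2.sum(),[fit(d,x0) for d in({"top":mt},{"scene":m2},{"top":mt,"scene":m2})])
    for c,im in(("top",T),("scene",Sc)):
        p,_=fit({"top":mt,"scene":m2},x0)
        if c=="top": dt=cv2.polylines(dt if n=="empty" else T.copy(),[hull(c,*p,calibration(c),S=1).astype(np.int32)],1,(255,0,0))
# jar lids: circle from dark/colour regions at z=.06
capture("top")
for r in regions_of("top","jar_loose")[:6]:
    print(r["p"],r["xy"],atz("top",[np.argwhere(r["region"])[:,::-1].mean(0)],.06))
g=cv2.cvtColor(T,cv2.COLOR_BGR2GRAY)
for c in((313,174),(200,269)):
    s=np.zeros_like(g);cv2.circle(s,c,14,1,-1);m=np.argwhere((g<45)&(s>0))[:,::-1]
    print(c,len(m),m.min(0),m.max(0),atz("top",[m.mean(0)],.06))
cr=np.vstack([cv2.resize(dt[130:330,150:430],None,fx=2.2,fy=2.2,interpolation=cv2.INTER_CUBIC)])
cv2.imwrite("pics/crop1.png",cr)
E
python3 b.py
```

```text
full 4908 3240 [(array([ 0.4784,  0.1782, -0.0188]), np.float64(0.03760917658793591)), (array([ 0.4796,  0.1802, -0.0349]), np.float64(0.04736943907156673)), (array([ 0.4786,  0.1793, -0.0146]), np.float64(0.09173990634368998))]
empty 4956 4745 [(array([ 0.455 , -0.2077, -0.1248]), np.float64(0.03232996061646004)), (array([ 0.4569, -0.206 , -0.1503]), np.float64(0.030093754126502045)), (array([ 0.4555, -0.2069, -0.1426]), np.float64(0.0742314654013793))]
0.92 [302.9, 209.8] [[ 0.5869 -0.0558  0.06  ]]
0.88 [351.5, 173.2] [[ 0.6778 -0.1738  0.06  ]]
0.83 [310.4, 175.5] [[ 0.6782 -0.0765  0.06  ]]
(313, 174) 248 [304 165] [321 183] [[ 0.6785 -0.0773  0.06  ]]
(200, 269) 315 [190 259] [210 278] [[0.445  0.1813 0.06  ]]
```

View pics/crop1.png

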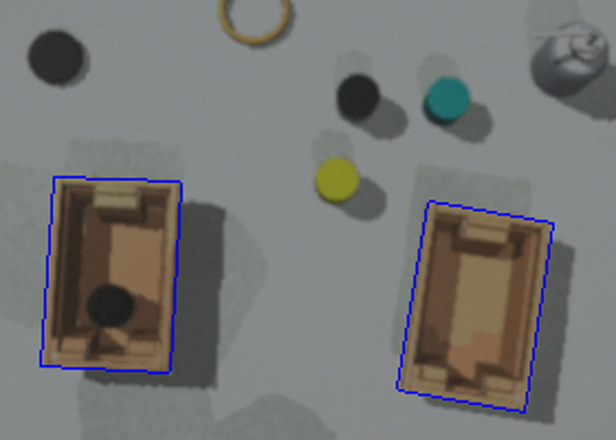

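The crop confirms it: the black-lidded clear jar (crop 357,97) is jar_loose, at about (0.678,-0.077). Both tray outlines fit the picture. Next I turn the jaws square to the world and go over the jar.

```bash
python3 -m crank '[[-0.5,[0,0,0],[0,-10.5,0]],[-0.5,[0,0,0],[0,-10.5,0]],[-0.5,[2.9,0,-4],[0,0,0]],[-0.5,[2.9,0,-4],[0,0,0]],[-0.5,[2.9,0,-4],[0,0,0]],[-0.5,[2.9,0,-4],[0,0,0]],[-0.5,[2.9,0,-4],[0,0,0]],[-0.5,[2.9,0,-4],[0,0,0]]]'
python3 -m crank '[[-0.5,[2.9,0,-4],[0,0,0]],[-0.5,[2.9,0,-4],[0,0,0]],[-0.5,[2.9,0,-4],[0,0,0]],[-0.5,[2.9,0,-4],[0,0,0]],[-0.5,[2.9,0,-4],[0,0,0]],[-0.5,[2.9,0,-4],[0,0,0]],[-0.5,[2.9,0,-4],[0,0,0]],[-0.5,[2.9,0,-4],[0,0,0]]]'
```

```text
t: 2.1
position: [0.3905, 0.318, 0.2299]
orientation: [-0.707, 0.001, -0.001, 0.707]
contact_force: [0.4, 0.1, -0.1]
grip_width: 0.0696
t: 3.1
position: [0.6219, -0.0027, 0.2297]
orientation: [-0.707, 0.001, -0.001, 0.707]
contact_force: [0.3, 0.5, 0.2]
grip_width: 0.0696
```

```bash
python3 -m crank '[[-0.5,[2.8,0,-3.7],[0,0,0]],[-0.5,[2.8,0,-3.7],[0,0,0]],[-0.5,[0,4,0],[0,0,0]],[-0.5,[0,4,0],[0,0,0]],[-0.5,[0,0,0],[0,0,0]],[-0.5,[0,0,0],[0,0,0]],[-0.5,[0,0,0],[0,0,0]],[-0.5,[0,0,0],[0,0,0]]]'
cat > c.py <<'E'
from h import *
import sys
np.set_printoptions(precision=4,suppress=True)
o=get_obs();print(o["position"],o["grip_width"]);cal=calibration("wrist");im=capture("wrist");cv2.imwrite(f"pics/{sys.argv[1]}.png",im)
for q in("jar_loose","tray_empty"):
    for r in regions_of("wrist",q)[:4]:
        ys,xs=np.where(r["region"]);print(q,r["p"],np.round(r["xy"]),(xs.min(),xs.max(),ys.min(),ys.max()),atz("wrist",[r["xy"]],.06,cal))
E
python3 c.py w1
```

```text
t: 4.1
position: [0.6779, -0.0754, 0.1518]
orientation: [0.707, 0.0, 0.002, -0.707]
contact_force: [-0.2, -0.2, -0.2]
grip_width: 0.0699
[ 0.6779 -0.0754  0.1518] 0.06986850873627241
jar_loose 0.89 [181. 211.] (np.int64(147), np.int64(212), np.int64(180), np.int64(241)) [[ 0.677  -0.1685  0.06  ]]
jar_loose 0.66 [284. 216.] (np.int64(257), np.int64(309), np.int64(180), np.int64(241)) [[ 0.6812 -0.0774  0.06  ]]
jar_loose 0.57 [306. 107.] (np.int64(281), np.int64(337), np.int64(77), np.int64(137)) [[ 0.5896 -0.0597  0.06  ]]
jar_loose 0.35 [530.  51.] (np.int64(495), np.int64(559), np.int64(0), np.int64(105)) [[0.5453 0.1156 0.06  ]]
tray_empty 0.73 [105.  31.] (np.int64(0), np.int64(192), np.int64(0), np.int64(76)) [[ 0.5325 -0.2133  0.06  ]]
```

View pics/w1.png

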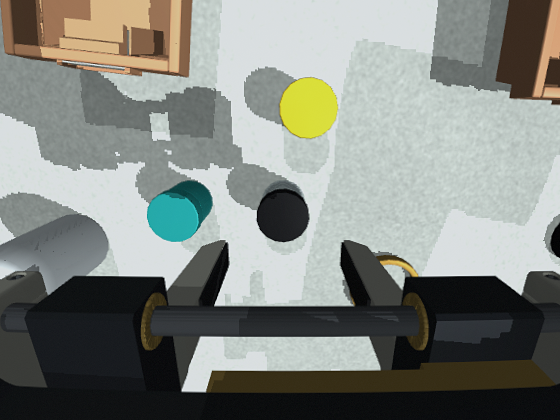

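The wrist view shows the black lid at (283,215), between the yellow (309,107) and turquoise (176,217) jars. It gives about (0.680,-0.078). I descend, grip and lift.

```bash
python3 -m crank '[[-0.5,[0.2,0,-0.25],[0,0,0]],[-0.5,[0,3,0],[0,0,0]],[-0.5,[0,3,0],[0,0,0]],[-0.5,[0,3,0],[0,0,0]],[-0.5,[0,1.8,0],[0,0,0]],[-0.5,[0,0,0],[0,0,0]],[1,[0,0,0],[0,0,0]],[1,[0,0,0],[0,0,0]]]'
python3 -m crank '[[1,[0,0,0],[0,0,0]],[1,[0,0,0],[0,0,0]],[1,[0,0,0],[0,0,0]],[1,[0,-2,0],[0,0,0]],[1,[0,-3,0],[0,0,0]],[1,[0,-4,0],[0,0,0]],[1,[0,-4,0],[0,0,0]],[1,[0,0,0],[0,0,0]]]'
```

```text
t: 5.25
position: [0.6801, -0.0781, 0.0436]
orientation: [0.707, 0.0, 0.002, -0.707]
contact_force: [0.1, 0.2, 0.9]
grip_width: 0.0541
t: 6.25
position: [0.6815, -0.0784, 0.1779]
orientation: [0.708, 0.002, 0.004, -0.706]
contact_force: [-0.1, -0.2, -1.0]
grip_width: 0.0474
```

```bash
python3 -m crank '[[1,[-2.16,0,3.2],[0,0,0]],[1,[-2.16,0,3.2],[0,0,0]],[1,[-2.16,0,3.2],[0,0,0]],[1,[-2.16,0,3.2],[0,0,0]],[1,[-2.16,0,3.2],[0,0,0]],[1,[-2.16,0,3.2],[0,0,0]],[1,[-2.16,0,3.2],[0,0,0]],[1,[-2.16,0,3.2],[0,0,0]]]'
python3 -m crank '[[1,[0,0,0],[0,0,0]],[1,[0,0,0],[0,0,0]],[1,[0,0,0],[0,0,0]],[1,[0,0,0],[0,0,0]],[1,[0,0,0],[0,0,0]],[1,[0,0,0],[0,0,0]],[1,[0,0,0],[0,0,0]],[1,[0,0,0],[0,0,0]]]'
python3 c.py w2; python3 - <<'E'
from h import *
im=capture("wrist");cal=calibration("wrist")
p=(.4786,.1793,-.0166)
cv2.polylines(im,[hull("wrist",*p,cal,S=1).astype(np.int32)],1,(255,0,0))
c,s=np.cos(p[2]),np.sin(p[2])
t=np.linspace(0,6.3,40)
for x0,y0,z,r,col in((-33,0,60,24,(0,255,0)),(28,0,3,23,(0,0,255))):
    X=(x0+r*np.cos(t))/1e3;Y=(y0+r*np.sin(t))/1e3
    cv2.polylines(im,[proj("wrist",np.c_[p[0]+c*X-s*Y,p[1]+s*X+c*Y,0*X+z/1e3],cal).astype(np.int32)],1,col)
cv2.imwrite("pics/w2b.png",im)
E
```

```text
t: 7.25
position: [0.5049, 0.1792, 0.1706]
orientation: [0.707, -0.002, 0.0, -0.707]
contact_force: [0.5, 0.5, -0.9]
grip_width: 0.0473
t: 8.25
position: [0.5066, 0.1785, 0.1717]
orientation: [-0.707, 0.001, -0.001, 0.707]
contact_force: [0.3, -0.0, -0.8]
grip_width: 0.0473
[0.5066 0.1785 0.1717] 0.04731478577101445
jar_loose 0.9 [ 76. 268.] (np.int64(43), np.int64(113), np.int64(241), np.int64(301)) [[ 0.5736 -0.0395  0.06  ]]
jar_loose 0.81 [286. 264.] (np.int64(241), np.int64(328), np.int64(208), np.int64(306)) [[0.5686 0.1782 0.06  ]]
```

View pics/w2b.png

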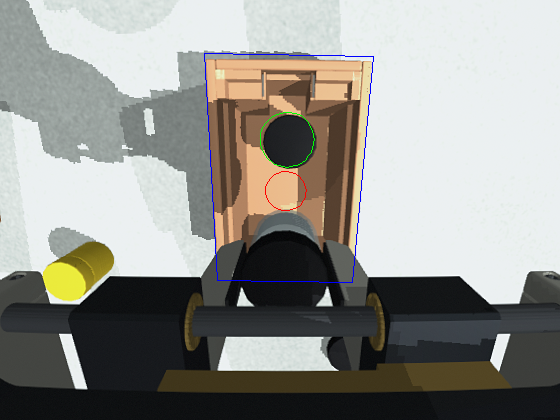

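Overlay: the outline and the jar_in circle at (288,140) match to about 3 mm, and the red target spot (285,190) is on free floor. I lower the jar.

```bash
python3 -m crank '[[1,[0.1,3,0],[0,0,0]],[1,[0,3,0],[0,0,0]],[1,[0,3,0],[0,0,0]],[1,[0,2,0],[0,0,0]],[1,[0,1,0],[0,0,0]],[1,[0,0.2,0],[0,0,0]],[1,[0,0,0],[0,0,0]],[1,[0,0,0],[0,0,0]]]'
```

```text
t: 9.45
position: [0.5084, 0.1787, 0.0507]
orientation: [-0.707, 0.0, -0.001, 0.707]
contact_force: [0.8, 0.0, -1.7]
grip_width: 0.0475
```

```bash
python3 -m crank '[[1,[0,0.15,0],[0,0,0]],[1,[0,0.1,0],[0,0,0]],[1,[0,0.1,0],[0,0,0]],[1,[0,0,0],[0,0,0]],[1,[0,0,0],[0,0,0]],[1,[0,0,0],[0,0,0]],[1,[0,0,0],[0,0,0]],[1,[0,0,0],[0,0,0]]]'
```

```text
t: 10.45
position: [0.5077, 0.1785, 0.0462]
orientation: [-0.707, 0.001, -0.001, 0.707]
contact_force: [0.8, 0.1, -0.5]
grip_width: 0.0474
```

```bash
python3 -m crank '[[0.3,[0,0.05,0],[0,0,0]],[-0.3,[0,0,0],[0,0,0]],[-0.3,[0,0,0],[0,0,0]],[-0.3,[0,0,0],[0,0,0]],[-0.3,[0,-1.5,0],[0,0,0]],[-0.3,[0,-3,0],[0,0,0]],[-0.3,[0,-4,0],[0,0,0]],[-0.3,[0,-5,0],[0,0,0]]]'
```

```text
t: 11.45
position: [0.5069, 0.1783, 0.1821]
orientation: [0.707, -0.001, 0.0, -0.707]
contact_force: [1.5, 0.1, 0.6]
grip_width: 0.0603
```

```bash
python3 -m crank '[[-0.1,[-0.5,0,-4.6],[0,0,0]],[-0.1,[-0.5,0,-4.6],[0,0,0]],[-0.1,[-0.6,0,-4.6],[0,0,0]],[-0.1,[-0.6,0,-4.6],[0,0,0]],[-0.1,[-0.7,0,-4.6],[0,0,0]],[-0.1,[-0.7,0,-4.6],[0,0,0]],[-0.1,[-0.7,0,-4.7],[0,0,0]],[-0.1,[0,2,0],[0,8,0]]]'
python3 - <<'E'
from h import *
np.set_printoptions(precision=4,suppress=True)
im=capture("top");im[:]=im;T=im.copy()
print(fit({"top":traymask(T,(203,253))},(.478,.178,-.02)))
w=capture("wrist");cal=calibration("wrist");o=get_obs();print(o["position"],o["grip_width"],R.from_quat(o["orientation"]).as_matrix())
for p,col in(((.4555,-.2069,-.135),(255,0,0)),):
    cv2.polylines(w,[hull("wrist",*p,cal,S=1).astype(np.int32)],1,col)
    M=np.array([[x,y,.076] for x,y in((-.1,.058),(.1,.058),(.1,.066),(-.1,.066))]);c,s=np.cos(p[2]),np.sin(p[2])
    cv2.polylines(w,[proj("wrist",np.c_[p[0]+c*M[:,0]-s*M[:,1],p[1]+s*M[:,0]+c*M[:,1],M[:,2]],cal).astype(np.int32)],1,(0,0,255))
a=cv2.resize(T[190:330,150:260],(330,420),interpolation=cv2.INTER_CUBIC)
cv2.imwrite("pics/w3.png",cv2.resize(np.hstack([w,a]),(800,378)))
E
```

```text
t: 12.45
position: [0.4648, -0.1481, 0.1635]
orientation: [0.706, -0.051, 0.054, -0.704]
contact_force: [-0.9, 1.0, -0.5]
grip_width: 0.0509
(array([ 0.4783,  0.1784, -0.0114]), np.float64(0.03942666103062675))
[ 0.4627 -0.1448  0.1597] 0.05090444366403659 [[ 0.9894 -0.0021  0.1452]
 [-0.1452  0.001   0.9894]
 [-0.0022 -1.      0.0007]]
```

View pics/w3.png

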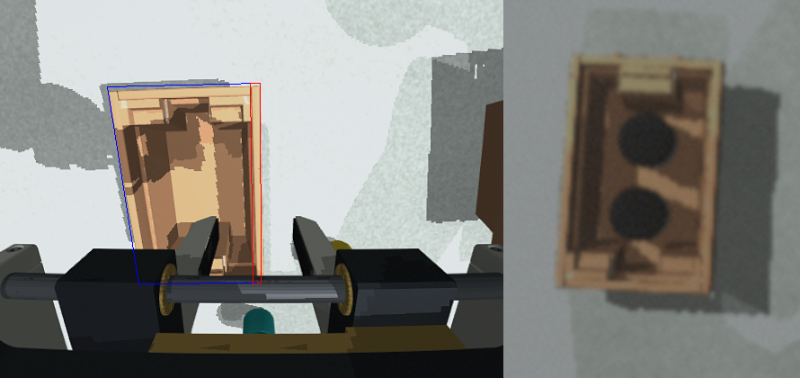

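The crop at right shows both lids side by side inside the lower tray. At left the rim (red) lies between the fingers. I descend on the rim.

```bash
python3 -m crank '[[-0.1,[0.1,2,0],[0,-0.3,0]],[-0.1,[0,3,0],[0,0,0]],[-0.1,[0,3,0],[0,0,0]],[-0.1,[0,1.2,0],[0,0,0]],[-0.1,[0,0,0],[0,0,0]],[-0.1,[0,0,0],[0,0,0]],[-0.1,[0,0,0],[0,0,0]],[-0.1,[0,0,0],[0,0,0]]]'
```

```text
t: 13.55
position: [0.4654, -0.1448, 0.0694]
orientation: [0.706, -0.048, 0.049, -0.705]
contact_force: [1.4, -0.0, -0.3]
grip_width: 0.0512
```

```bash
python3 -m crank '[[-0.1,[-0.1,0.3,0],[0,0,0]],[0.6,[0,0,0],[0,0,0]],[1,[0,0,0],[0,0,0]],[1,[0,0,0],[0,0,0]],[1,[0,0,0],[0,0,0]],[1,[0,0,0],[0,0,0]],[1,[0,0,0],[0,0,0]],[1,[0,0,0],[0,0,0]]]'
python3 -m crank '[[1,[0,-0.5,0],[0,0,0]],[1,[0,-1,0],[0,0,0]],[1,[0,-1.5,0],[0,0,0]],[1,[0,-2,0],[0,0,0]],[1,[0,-2,0],[0,0,0]],[1,[0,-2,0],[0,0,0]],[1,[0,0,0],[0,0,0]],[1,[0,0,0],[0,0,0]]]'
python3 - <<'E'
from h import *
o=get_obs();print(o["position"],o["grip_width"],o["torque"])
cv2.imwrite("pics/s4.png",np.hstack([cv2.resize(capture("scene")[150:350,80:360],(448,320)),cv2.resize(capture("wrist"),(427,320))])[:, :800])
E
```

```text
t: 14.55
position: [0.4639, -0.1444, 0.0657]
orientation: [0.705, -0.048, 0.048, -0.705]
contact_force: [0.9, 0.5, -0.6]
grip_width: 0.0074
t: 15.55
position: [0.4637, -0.1443, 0.1554]
orientation: [-0.705, 0.048, -0.048, 0.705]
contact_force: [0.2, 0.4, -0.7]
grip_width: 0.008
[ 0.46372677 -0.14433461  0.15542375] 0.007978708233741886 [0.08305705 0.01230248 0.00338799]
```

View pics/s4.png

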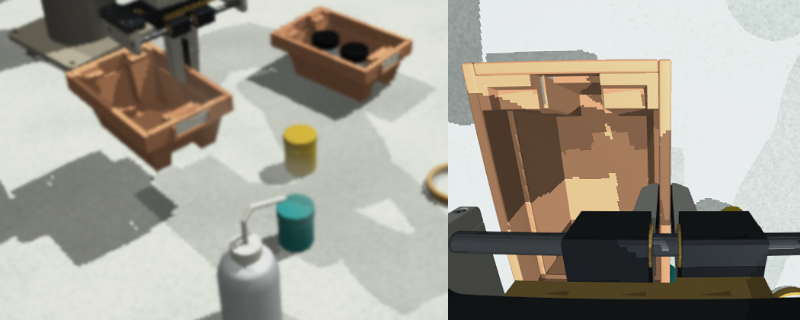

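The tray hangs from its +y rim, roughly level (scene crop at left). Next I measure the rear rim corners of both trays with the wrist camera: the lower one from w2, the held one now.

```bash
cat > d.py <<'E'
from h import *
np.set_printoptions(precision=4,suppress=True)
def corners(im,seed,rr,cc):
    hsv=cv2.cvtColor(im,cv2.COLOR_BGR2HSV);m=((hsv[...,0]<25)&(hsv[...,1]>45)).astype(np.uint8)
    m=cv2.morphologyEx(m,cv2.MORPH_CLOSE,np.ones((7,7)));n,l=cv2.connectedComponents(m);m=l==l[seed[1],seed[0]]
    L=[];Rr=[];T=[]
    for r in range(*rr):
        x=np.where(m[r])[0];L.append((x.min()-.5,r));Rr.append((x.max()+.5,r))
    for c in range(*cc): T.append((c,np.where(m[:,c])[0].min()-.5))
    ln=lambda P:cv2.fitLine(np.array(P,np.float32),cv2.DIST_HUBER,0,.01,.01).ravel()
    L,Rr,T=map(ln,(L,Rr,T))
    def X(a,b): s=np.linalg.solve(np.c_[a[:2],-b[:2]],b[2:]-a[2:]);return a[2:]+s[0]*a[:2]
    return X(L,T),X(Rr,T)
def tcp(p,q): M=np.eye(4);M[:3,:3]=R.from_quat(q).as_matrix();M[:3,3]=p;return M
if __name__=="__main__":
    o=get_obs();cal=calibration("wrist");w=capture("wrist");cv2.imwrite("pics/w5.png",w)
    A=tcp(o["position"],o["orientation"]);X=np.linalg.inv(A)@np.array(cal["extrinsics"])
    cal2=dict(cal);B=tcp([.5066,.1785,.1717],[-.707,.001,-.001,.707]);cal2["extrinsics"]=B@X
    im=cv2.imread("pics/w2.png")
    for nm,im,seed,rr,cc,ca,z in(("low",im,(280,70),(75,190),(225,350),cal2,.076),("held",w,(150,92),(95,200),(50,250),cal,o["position"][2]+.0103)):
        c=corners(im,seed,rr,cc);P=atz("wrist",c,z,ca);d=P[0]-P[1]
        yaw=np.arctan2(-d[1],-d[0])-np.pi/2
        yaw=np.arctan2(*(P[1]-P[0])[[1,0]])-np.pi/2
        mid=P.mean(0);print(nm,np.array(c),P,"len",np.linalg.norm(d),"yaw",yaw,"centre",mid[:2]+.1*np.array([np.cos(yaw),np.sin(yaw)]))
    print(A,X)
E
python3 d.py
```

```text
low [[204.3198  57.7633]
 [371.9576  60.0941]] [[0.3807 0.1149 0.076 ]
 [0.3827 0.2464 0.076 ]] len 0.13156744682755453 yaw -0.015089166791719455 centre [0.4817 0.1791]
held [[ 15.5876  81.0581]
 [293.0631  76.4102]] [[ 0.3485 -0.2585  0.165 ]
 [ 0.3664 -0.1281  0.165 ]] len 0.13170468475794306 yaw -0.13632972690274614 centre [ 0.4565 -0.2069]
[[ 0.9907 -0.0015  0.1363  0.4633]
 [-0.1363  0.0006  0.9907 -0.1441]
 [-0.0016 -1.      0.0004  0.1547]
 [ 0.      0.      0.      1.    ]] [[-0.0002 -0.9573 -0.2892 -0.0796]
 [ 0.0006  0.2892 -0.9573 -0.1549]
 [ 1.     -0.0003  0.0005 -0.0013]
 [ 0.      0.      0.      1.    ]]
```

Both measured rim lengths come to 131.6 mm, so the held tray is level and square to the jaws. I take the lower tray centre as about (0.480,0.179). I lift, turn 173° and carry the tray over.

```bash
python3 -m crank '[[1,[0,-2,0],[0,0,0]],[1,[0,-2.5,0],[0,0,0]],[1,[0,0,0],[0,4,0]],[1,[0,0,0],[0,8,0]],[1,[0,0,0],[0,10.2,0]],[1,[0,0,0],[0,10.2,0]],[1,[0,0,0],[0,10.2,0]],[1,[0,0,0],[0,10.2,0]]]'
python3 -m crank '[[1,[0,0,0],[0,10.2,0]],[1,[0,0,0],[0,10.2,0]],[1,[0,0,0],[0,10.2,0]],[1,[0,0,0],[0,10.2,0]],[1,[0,0,0],[0,10.2,0]],[1,[0,0,0],[0,10.2,0]],[1,[0,0,0],[0,10.2,0]],[1,[0,0,0],[0,10.2,0]]]'
python3 -m crank '[[1,[0,0,0],[0,10.2,0]],[1,[0,0,0],[0,10.2,0]],[1,[0,0,0],[0,10.2,0]],[1,[0,0,0],[0,6,0]],[1,[0,0,0],[0,2,0]],[1,[0,0,0],[0,0,0]],[1,[0,0,0],[0,0,0]],[1,[0,0,0],[0,0,0]]]'
python3 - <<'E'
from h import *
o=get_obs();print(o["position"],R.from_quat(o["orientation"]).as_matrix(),o["joint_pos"])
E
```

```text
t: 16.7
position: [0.4635, -0.1442, 0.1998]
orientation: [0.609, -0.359, 0.358, -0.609]
contact_force: [-0.9, 0.3, -2.2]
grip_width: 0.008
t: 17.7
position: [0.4635, -0.1443, 0.1998]
orientation: [-0.227, 0.67, -0.669, 0.227]
contact_force: [-0.1, 0.3, -1.8]
grip_width: 0.0079
t: 18.7
position: [0.4639, -0.1444, 0.2006]
orientation: [-0.005, -0.707, 0.707, 0.005]
contact_force: [-0.8, -0.2, -1.1]
grip_width: 0.0079
[ 0.46385116 -0.14441034  0.20059957] [[-9.99906295e-01 -6.10072980e-05 -1.36892901e-02]
 [ 1.36892911e-02 -1.64502397e-05 -9.99906297e-01]
 [ 6.07763893e-05 -9.99999998e-01  1.72838449e-05]] [-4.07374817e-01 -1.67947442e-01  1.83582469e+00 -3.94607496e-05
  1.47376491e+00  1.17711505e+00]
```

```bash
python3 -m crank '[[1,[-0.2,0,-3],[0,0,0]],[1,[-0.2,0,-4.5],[0,0,0]],[1,[-0.3,0,-5],[0,0,0]],[1,[-0.3,0,-5],[0,0,0]],[1,[-0.2,0,-4.5],[0,0,0]],[1,[-0.1,0,-3],[0,0,0]],[1,[0,0,-1.1],[0,0,0]],[1,[0,0,0],[0,0,0]]]'
sed -i 's/^    im=cv2.imread.*/    im=None/; s/for nm,im,seed,rr,cc,ca,z in(.*"held"/for nm,im,seed,rr,cc,ca,z in(("held"/; s/+.0103)):/+.0103),):/' d.py; python3 d.py
python3 - <<'E'
from h import *
cv2.imwrite("pics/v6.png",np.hstack([cv2.resize(capture("scene")[100:260,200:400],(400,320)),cv2.resize(capture("wrist"),(400,300),).repeat(1,0)[:300] if 0 else cv2.resize(capture("wrist"),(400,320))]))
E
```

```text
t: 19.7
position: [0.4806, 0.1165, 0.2005]
orientation: [-0.005, -0.707, 0.707, 0.005]
contact_force: [-0.3, -0.7, -2.3]
grip_width: 0.0076
held [[ 17.4202  81.4841]
 [293.0249  76.3111]] [[0.582  0.2402 0.2108]
 [0.5806 0.1097 0.2108]] len 0.13056207130100703 yaw -3.1522128640733245 centre [0.4813 0.176 ]
[[-0.9999 -0.0003 -0.0131  0.4806]
 [ 0.0131 -0.0003 -0.9999  0.1165]
 [ 0.0003 -1.      0.0003  0.2005]
 [ 0.      0.      0.      1.    ]] [[-0.0002 -0.9577 -0.2877 -0.0813]
 [-0.0007  0.2877 -0.9577 -0.155 ]
 [ 1.      0.     -0.0007  0.0014]
 [ 0.      0.      0.      1.    ]]
```

View pics/v6.png

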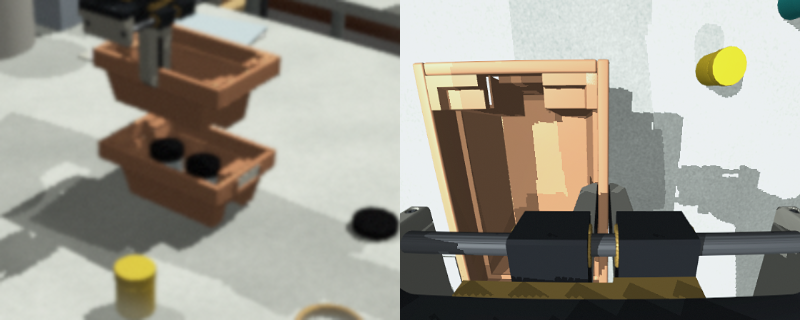

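The upper tray hovers aligned above the lower one. To compare them within a single camera, I overlay both rims' model outlines on the scene view.

```bash
python3 - <<'E'
from h import *
im=capture("scene");K=5
x0,y0=240,100;cr=cv2.resize(im[y0:y0+115,x0:x0+115],None,fx=K,fy=K,interpolation=cv2.INTER_CUBIC)
o=get_obs()
for z,top in((.0,.076),(o["position"][2]+.0103-.076,.076)):
    for zz in (z+.05,z+.076):
        c,s=np.cos(-.0137),np.sin(-.0137)
        P=[(.480+c*a-s*b,.1785+s*a+c*b,zz) for a,b in((-.1,-.066),(.1,-.066),(.1,.066),(-.1,.066))]
        q=(proj("scene",P)-[x0-.5,y0-.5])*K;print(np.round(q))
        cv2.polylines(cr,[q.astype(np.int32)],1,(255,0,0) if z==0 else (0,200,0))
cv2.imwrite("pics/v7.png",cr)
E
```

```text
[[ 45. 397.]
 [341. 523.]
 [489. 420.]
 [200. 310.]]
[[ 43. 355.]
 [343. 478.]
 [492. 377.]
 [200. 270.]]
[[ 35. 169.]
 [349. 279.]
 [505. 188.]
 [199.  92.]]
[[ 33. 122.]
 [351. 229.]
 [508. 141.]
 [199.  48.]]
```

View pics/v7.png

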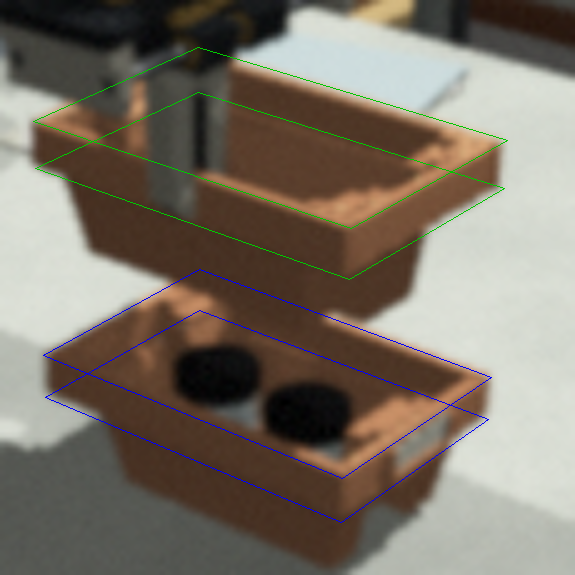

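Both outlines show the same small offsets (upper left/right +2/-5, lower +3/-4 in 5x pixels). So the trays are aligned to about 1 mm. I lower.

```bash
python3 -m crank '[[1,[0,1.5,0],[0,0,0]],[1,[0,2,0],[0,0,0]],[1,[0,1,0],[0,0,0]],[1,[0,0.5,0],[0,0,0]],[1,[0,0.3,0],[0,0,0]],[1,[0,0,0],[0,0,0]],[1,[0,0,0],[0,0,0]],[1,[0,0,0],[0,0,0]]]'
python3 -m crank '[[1,[0,0.2,0],[0,0,0]],[1,[0,0.2,0],[0,0,0]],[1,[0,0.2,0],[0,0,0]],[1,[0,0.2,0],[0,0,0]],[1,[0,0,0],[0,0,0]],[1,[0,0,0],[0,0,0]],[1,[0,0,0],[0,0,0]],[1,[0,0,0],[0,0,0]]]'
```

```text
t: 20.9
position: [0.4809, 0.1165, 0.1481]
orientation: [0.005, 0.707, -0.707, -0.005]
contact_force: [-0.6, 0.1, -1.0]
grip_width: 0.008
t: 21.9
position: [0.4807, 0.1164, 0.1397]
orientation: [0.005, 0.707, -0.707, -0.005]
contact_force: [0.5, -0.1, -1.3]
grip_width: 0.008
```

```bash
python3 -m crank '[[1,[0,0.1,0],[0,0,0]],[1,[0,0.1,0],[0,0,0]],[1,[0,0.1,0],[0,0,0]],[1,[0,0,0],[0,0,0]],[1,[0,0,0],[0,0,0]],[1,[0,0,0],[0,0,0]],[1,[0,0,0],[0,0,0]],[1,[0,0,0],[0,0,0]]]'; python3 - <<'E'
from h import *
print(np.mean([get_obs()["contact_force"]],0),get_obs()["torque"])
E
```

```text
t: 22.9
position: [0.4807, 0.1164, 0.1366]
orientation: [-0.005, -0.707, 0.707, 0.005]
contact_force: [0.4, 0.7, -1.5]
grip_width: 0.0078
[ 0.39156186  0.70420437 -1.51783212] [-0.11350982  0.14295431 -0.03525138]
```

```bash
python3 -m crank '[[1,[0,0.1,0],[0,0,0]],[1,[0,0.1,0],[0,0,0]],[1,[0,0,0],[0,0,0]],[1,[0,0,0],[0,0,0]],[1,[0,0,0],[0,0,0]],[1,[0,0,0],[0,0,0]],[1,[0,0,0],[0,0,0]],[1,[0,0,0],[0,0,0]]]'; python3 d.py | head -4
```

```text
t: 23.9
position: [0.4808, 0.1162, 0.1356]
orientation: [-0.005, -0.707, 0.707, 0.005]
contact_force: [-3.6, -2.4, 6.8]
grip_width: 0.008
held [[ 15.9771  81.4244]
 [293.0634  76.3167]] [[0.5825 0.2406 0.1459]
 [0.5808 0.1093 0.1459]] len 0.13133585045195537 yaw -3.1540950683936124 centre [0.4817 0.1762]
[[-0.9999  0.0004 -0.0145  0.4808]
```

Contact came at exactly the seat height (6.8 N upward at TCP z = 0.1356). I release and withdraw straight up.

```bash
python3 -m crank '[[0.7,[0,0,0],[0,0,0]],[0.2,[0,0,0],[0,0,0]],[0.2,[0,0,0],[0,0,0]],[0.2,[0,0,0],[0,0,0]],[0.2,[0,-1,0],[0,0,0]],[0.2,[0,-3,0],[0,0,0]],[0.2,[0,-4,0],[0,0,0]],[0.2,[0,-4,0],[0,0,0]]]'
python3 -m crank '[[0.2,[0,0,4],[0,0,0]],[0.2,[0,0,5],[0,0,0]],[0.2,[0,0,5],[0,0,0]],[0.2,[0,0,5],[0,0,0]],[0.2,[0,0,5],[0,0,0]],[0.2,[0,0,0],[0,0,0]],[0.2,[0,0,0],[0,0,0]],[0.2,[0,0,0],[0,0,0]]]'
python3 - <<'E'
from h import *
np.set_printoptions(precision=4,suppress=True)
im=capture("scene");K=5;T=capture("top")
x0,y0=240,110;cr=cv2.resize(im[y0:y0+115,x0:x0+115],None,fx=K,fy=K,interpolation=cv2.INTER_CUBIC)
c,s=np.cos(-.0137),np.sin(-.0137)
for z,col in((.0,(255,0,0)),(.07,(0,200,0))):
    for zz in (z+.05,z+.076):
        P=[(.480+c*a-s*b,.1785+s*a+c*b,zz) for a,b in((-.1,-.066),(.1,-.066),(.1,.066),(-.1,.066))]
        cv2.polylines(cr,[((proj("scene",P)-[x0-.5,y0-.5])*K).astype(np.int32)],1,col)
t=cv2.resize(T[200:310,155:250],None,fx=2.3,fy=2.3);t=cv2.copyMakeBorder(t,0,575-t.shape[0],0,0,0)
cv2.imwrite("pics/v8.png",np.hstack([cr,t]));print(np.hstack([cr,t]).shape)
E
```

```text
t: 24.95
position: [0.4805, 0.1164, 0.2565]
orientation: [0.005, 0.707, -0.707, -0.005]
contact_force: [0.2, -1.2, 0.7]
grip_width: 0.037
t: 25.95
position: [0.4774, -0.1224, 0.2549]
orientation: [0.005, 0.707, -0.707, -0.004]
contact_force: [0.5, -0.4, -0.4]
grip_width: 0.0373
(575, 793, 3)
```

View pics/v8.png

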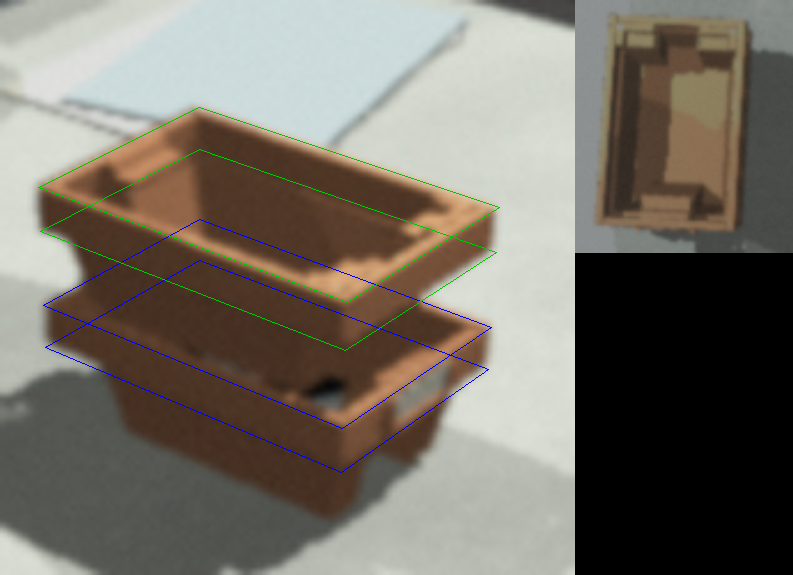

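The upper tray matches the model at +70 mm at all four rim corners (40,187), (346,300), (497,208), (200,107). In the top crop its single lug is now toward the robot, so it is turned end for end, and the gripper is clear. I hand in.

```bash
python3 -c "from station import *;print(close_job())"
```

```text
the job is handed in; nothing more can be done
None
```

The job is handed in, and as far as the cameras show, both jars are shut in below a level stacked tray. No verdict was reported.

- **Jar:** I put the black-lidded loose jar on the free front floor of the lower tray. A check picture showed both lids side by side in the tray before I touched the empty one.
- **Tray:** I pinched the empty tray by its +y rim, turned it end for end and lowered it. It made contact at exactly the seat height, and I released it there.
- **Last check:** All four rim corners match the model outline at 70 mm above the lower tray. The tray looks level, its single lug is at the opposite end, and the gripper is well clear. The job finished at about 26 s.
- **Disagreements:** The top and wrist cameras differed by about 3 mm on the lower tray's x position. I used a middle value, which a direct comparison in the scene camera supported to about 1 mm.
- **Not checked:** I did not measure the jars again after stacking; the last scene picture showed only part of one lid through the gap. I also did not measure the wash bottle, ring and cap again, but the arm kept clear of them.

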